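# Put the soap away under the rack's flush sliding cover

## Task

Put the bar of soap away for the night where crows and rats cannot take it: slide the flat cover of the soap rack's top tier off the soap well, lay the bar flat in the well, and slide the cover fully shut over it. The cover is thin, lies flush and has no handle, so bring it along by pressing down on it with the fingertips, just firmly enough that it comes with them and never so hard that it would crack (16 N). Leave the mug, the tumbler, the comb and the mirror as they stand.

Things in the scene. Friction and masses are not known exactly. Their poses are not given: they have to be found in the camera images.
- rack: White plastic two-tier soap rack, 250 mm long (its y), 104 mm deep (its x), fixed on the ledge. Origin: centre of its footprint on the ledge, z up. Upper tier, walls 5 mm: soap well in its -y half, shallow ribbed drain deck (13 mm below the top) in its +y half, divider wall at y = 0 up to 8 mm below the top. The robot must not press on it with over 16 N.
- top (a point): Point of the rack at its x = 0, y = -60 mm, 156 mm above the ledge, axes as the rack: where the middle of the shut cover's face would be, were the upper tier pressed home on its posts. That tight push fit stands 0 to 10 mm proud, differently each time; this point does not show it: the level top (rim and cover) is 156 to 166 mm up, to be found by touch. It does not give under the hand.
- well (a point): Middle of the soap well's floor, again for a tier pressed home: rack x = 0, y = -61 mm, 118 mm above the ledge (really 118 to 128 mm; always 38 mm below the top). Inside, the well is 118 mm along the rack's y and 94 mm along its x (89 mm between the two thin runner strips under the cover), with upright walls.
- cover (a joint): Cover, m: thin white panel 120 mm (rack y) x 93 mm (x), five fine lines in its middle, flush with the rims. 0 = shut over the well, grows to the rack's +y, 0.120 = stop over the deck (face middle at y = +60 mm). Starts 0 to 6 mm ajar. Runners drag about 3.2 N; its wet face grips fingertips with friction 0.4 to 0.6: some 5 to 8 N of press at least, or they slip. Bends 1 mm per 5 N, cracks above 16 N.
- soap: Bar of soap, cream, 66 mm (its x) by 42 mm (its y) by 24 mm high (its z), rounded edges, about 70 g, loose. Origin: centre of its underside. It starts lying flat on the saucer, its underside 10 mm above the ledge.
- saucer: White plastic ribbed draining saucer, 104 mm (x) by 78 mm (y), fixed on the ledge, no rim; rib tops 10 mm above the ledge. Origin: centre of its underside.
- mug: Orange plastic mug, 80 mm across, 92 mm high, handle at its +y; bystander. Origin: centre of its underside.
- tumbler: Stainless steel tumbler, 72 mm across the rim, 115 mm high; bystander. Origin: centre of its underside.
- comb: Bamboo comb lying flat, 170 mm (x) by 40 mm (y), 5 mm high; bystander. Origin: middle of its underside.
- mirror: Round mirror in a plastic frame, 170 mm across, standing on a foot 110 mm by 75 mm, 182 mm high in all; bystander. Origin: centre of the foot's underside, glass facing its -x.
Mind the look-alikes: they are no part of the job. What is shaped like the soap but purple or turquoise is not meant.

How it is judged:
By the outcome, as a careful person would: the job done as asked, in the order asked, and still so for the second after the job is handed in, with the robot touching nothing.
It also fails if it takes over 72 s, if anything falls off the work surface, if the arm or the gripper's body presses on something with over 40 N, if the wrist force passes 120 N, or if a joint passes its speed limit or range.

## Robot

A 6-joint arm with a two-finger parallel gripper is mounted at the origin on the work surface. World frame = base frame: x ahead of the robot, y to its left, z up, the work surface at z = 0. Lengths are in m, angles in degrees, forces in N, time in s.
With the tool pointing down it reaches from about 0.4 to 0.825 m from the base axis. Payload 7 kg.
Tool frame: the origin (TCP) lies at the very end of the fingers, on their centre line; the grasp point (between the pads) lies 19 mm behind it (r.grasp_offset is the z of the grasp point in the tool frame, in m); z points along the fingers, y is the direction in which the jaws open and shut (so a half turn about z gives the same grasp; the last joint's range is limited). The gripper opens to 88 mm and grips with 3 to 60 N. Pads are 19 mm wide; open, the fingers measure 130 mm over their backs; the gripper's body (78 mm by 193 mm) begins 47 mm behind the grasp point.
Start: joints at [-46.92, 20.546, 0.682, 0, -70.136, -16.507], TCP at [0.302, -0.604, 0.227] pointing down, gripper open.
Joint ranges: [-176.03, 176.03], [-82.01, 121.73], [-58.28, 71.71], [-173.87, 95.51], [-174.79, -0.11], [-173.66, 173.66]. Speed limits (degrees/s): [136.94, 136.94, 172.46, 180, 180, 180].

## Interface

Orientations are given as [roll, pitch, yaw] about the fixed x, y, z axes, in that order (R = Rz(yaw) Ry(pitch) Rx(roll)).
In Python, from plant import r gives the robot as it stands.
- The arm moves only by the tool carry_out, never from a script. Its argument "plan" is a list of rows, each a list of 6 numbers: the shift along the world's x, y, z in m, then the turn, a rotation vector about the world's x, y, z in rad. In form: [[tx, ty, tz, wx, wy, wz], ...]. A call has 1 to 12 rows; each row shifts and turns the pose as measured when the row begins; what a row does not reach is not made up. A row lasts 1/12 s, in which the tool goes at most 41.7 mm and 7.16 degrees, less where a joint would pass 70% of its speed; a pose out of reach is approached as far as the arm can. A call with a gripper value outside its range is refused whole. "fingers" is the closure, from -1 (fully open) to 1 (shut), set as the call begins (left out, the last holds). The fingers move at their own pace and stop on an object; "force" is the grip in N (left out, the last holds). Time passes only in rows, so rows that do not move let the fingers close. It gives the time, the measured TCP pose, the force and the opening at its end, in the units of the state.
- r.get_state(): the state, without advancing time (a new reading comes with each control period).
- r.capture(name): name is "side" or "top"; returns the picture (480x640x3 uint8, red, green, blue); there is no depth.
- r.camera_model(name): a dict with "fov_y" (degrees; the focal length in pixels is half the picture's height over the tangent of half this angle, whatever the lens; pixels are square), "cx", "cy" (the principal point, pixels), "R" (3x3) and "t" (3): a world point X has camera coordinates R X + t. Camera axes: x right, y down, z forward; pixel columns grow to the right and rows downward; lengths in m; the calibration is good to about 2 mm. A picture is of the moment at which its call begins. camera_model takes no time and is no camera call.
- r.close_job(): hands the job in, once; it reports no verdict.
The state is a dict: "time_s": time; "joints": joint angles; "qd": joint speeds; "joint_torque": joint torques, N m; "tcp_pos": TCP position; "eef_rot": TCP orientation; "contact_force": force on the tool from outside, world axes, zero at the start; "moment": the same for the moment, N m; "gripper_width": finger opening in m.
Only numpy, scipy, OpenCV 4.12 (cv2) and the standard library are available. Lean on these libraries where they do the work, as an engineer would, in place of code of your own. Each camera call takes 0.05 s, during which the arm holds its last target.

## Working session

There is one attempt and no reset: what is moved stays moved. The work goes in short steps, Python scripts to look and compute and a tool call to move; the robot and the scene stay as the last step left them, time stands still between calls to the robot, and variables do not carry over. Pictures are saved under pics/ and viewed, and the job is handed in when it is done.

Besides the shell and the picture viewer there is one more tool, called after "Call:" as name(argument=value, ...), one argument or row to a line, values as JSON. carry_out: Moves the arm, as the interface text tells. Its arguments: {"type":"object","properties":{"plan":{"type":"array"},"fingers":{"type":"number"},"force":{"type":"number"}},"required":["plan"]}

```bash
ls; mkdir -p pics; python3 - <<'E'
from plant import r
import cv2
print(r.get_state())
for n in ("side","top"):
    im=r.capture(n); cv2.imwrite(f"pics/{n}0.png",im[:,:,::-1]); print(r.camera_model(n))
print(r.grasp_offset)
E
```

```text
pics
{'time_s': 0.0, 'joints': array([-4.69197177e+01,  2.05895646e+01,  6.35205927e-01, -1.94596327e-02,
       -7.01378391e+01, -1.65087680e+01]), 'qd': array([-0.05966871, -0.08553303,  0.03241725, -0.07050399, -0.04762969,
       -0.08228852]), 'joint_torque': array([ 7.45779507e-04, -5.82715845e+01,  2.93058068e+01,  6.99703261e+00,
        6.98031407e-03, -1.52005596e-04]), 'tcp_pos': array([ 0.30171031, -0.60327102,  0.22565678]), 'eef_rot': array([ 1.79906404e+02, -8.66205752e-03, -1.53435105e+02]), 'contact_force': array([0.32787259, 0.74644604, 1.0518901 ]), 'moment': array([ 0.0206814 , -0.01297732, -0.0139721 ]), 'gripper_width': 0.08816968414632576}
{'fov_y': 45.504631370720375, 'cx': 317.894449229098, 'cy': 244.07575854028985, 'R': array([[-0.90153241, -0.4326515 , -0.00721058],
       [-0.31947991,  0.67676645, -0.66326447],
       [ 0.29184225, -0.59565078, -0.74835035]]), 't': array([0.50695023, 0.30064274, 1.46003926])}
{'fov_y': 56.92060076023874, 'cx': 313.8410204147588, 'cy': 232.89554451530964, 'R': array([[ 0.01431761, -0.99989372, -0.00274875],
       [-0.98133123, -0.01352441, -0.1918492 ],
       [ 0.19179164,  0.00544426, -0.98142057]]), 't': array([-0.06520127,  0.58362275,  0.93175686])}
-0.0188
```

View pics/side0.png

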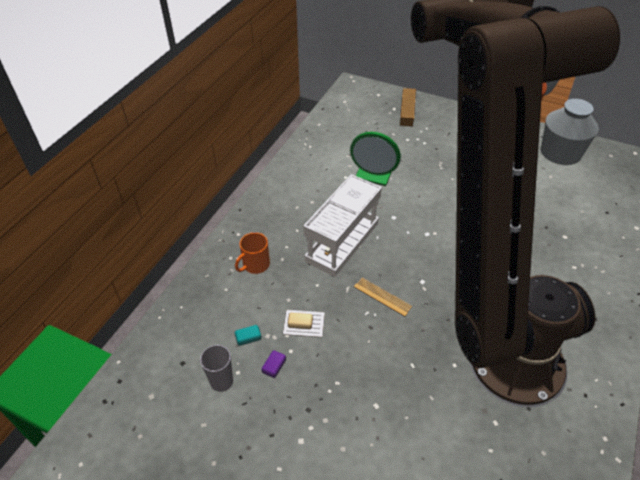

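View pics/top0.png

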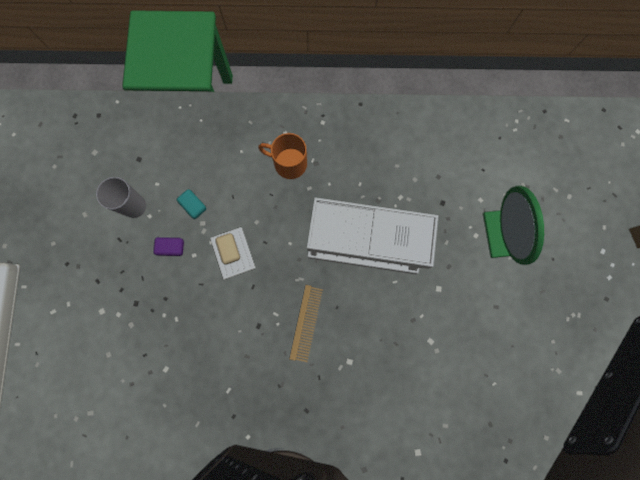

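```bash
cat > h.py <<'E'
import numpy as np, cv2
from plant import r
def cam(n):
    m=r.camera_model(n); f=240/np.tan(np.radians(m["fov_y"]/2)); return f,m["cx"],m["cy"],np.array(m["R"]),np.array(m["t"])
def ray(n,u,v,z):
    f,cx,cy,R,t=cam(n); d=R.T@np.array([(u-cx)/f,(v-cy)/f,1]); c=-R.T@t
    return c+d*(z-c[2])/d[2]
def proj(n,X):
    f,cx,cy,R,t=cam(n); p=R@np.asarray(X)+t; return np.array([f*p[0]/p[2]+cx,f*p[1]/p[2]+cy])
E
python3 - <<'E'
import cv2,numpy as np
from h import *
t=cv2.imread("pics/top0.png"); s=cv2.imread("pics/side0.png")
cv2.imwrite("pics/c1.png",cv2.resize(t[190:280,295:450],None,fx=5,fy=5,interpolation=cv2.INTER_CUBIC))
cv2.imwrite("pics/c2.png",cv2.resize(t[180:290,145:265],None,fx=5,fy=5,interpolation=cv2.INTER_CUBIC))
cv2.imwrite("pics/c3.png",cv2.resize(s[165:345,275:395],None,fx=4,fy=3.3,interpolation=cv2.INTER_CUBIC))
for n,im,z in(("top",t,.034),("side",s,.034)):
    h=cv2.cvtColor(im,cv2.COLOR_BGR2HSV)
    m=cv2.inRange(h,(15,40,120),(35,160,255))
    cs,_=cv2.findContours(m,cv2.RETR_EXTERNAL,cv2.CHAIN_APPROX_NONE)
    for c in cs:
        if cv2.contourArea(c)>80:
            (x,y),wh,a=cv2.minAreaRect(c); M=cv2.moments(c)
            P=np.array([ray(n,*q[0],z)[:2] for q in c],np.float32)
            print(n,(x,y),wh,ray(n,M['m10']/M['m00'],M['m01']/M['m00'],z),cv2.minAreaRect(P))
E
```

```text
top (305.7707214355469, 323.236572265625) (17.670289993286133, 75.70984649658203) [ 0.38687059 -0.03453459  0.034     ] ((0.38767877221107483, -0.04229990392923355), (0.038470275700092316, 0.16306918859481812), 78.67308044433594)
top (227.25003051757812, 247.75) (26.879358291625977, 17.708751678466797) [0.5518685 0.1389179 0.034    ] ((0.5520601272583008, 0.1392633020877838), (0.06247375160455704, 0.03983969986438751), 20.76531982421875)
side (299.9557800292969, 319.1637268066406) (24.14639663696289, 12.705129623413086) [0.54740455 0.14028045 0.034     ] ((0.5474613308906555, 0.1402209997177124), (0.06422799080610275, 0.04002143070101738), 20.85137367248535)
side (382.4139404296875, 295.76409912109375) (61.064762115478516, 13.67284107208252) [ 0.37720463 -0.02357872  0.034     ] ((0.3787142038345337, -0.024235710501670837), (0.04491931200027466, 0.16972653567790985), 78.79804992675781)
side (408.1931457519531, 102.68276977539062) (14.117733001708984, 29.065919876098633) [ 0.61951351 -0.90478028  0.034     ] ((0.6204488277435303, -0.9076182842254639), (0.05296419560909271, 0.18868756294250488), 17.010787963867188)
```

View pics/c1.png

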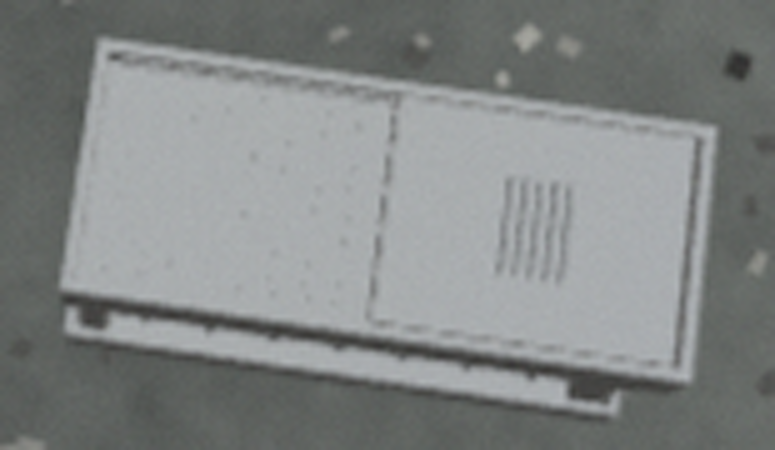

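View pics/c2.png

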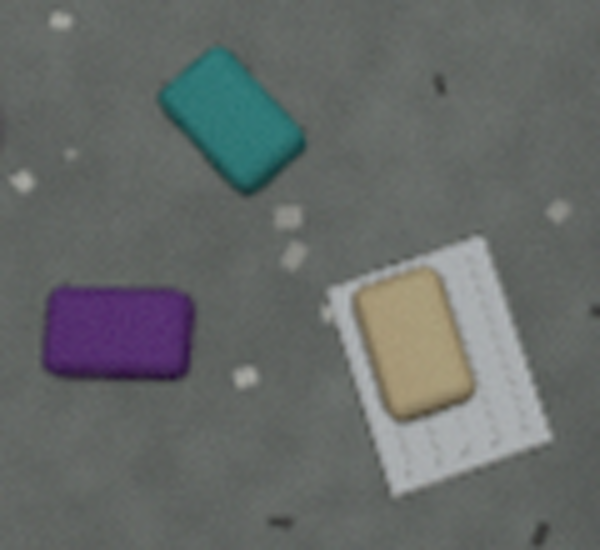

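View pics/c3.png

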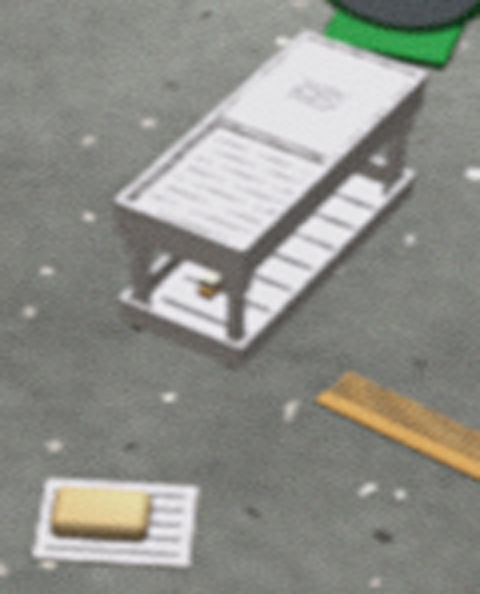

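```bash
python3 - <<'E'
from h import *
o=np.array([295,190])
C=[(98,40),(717,128),(690,383),(62,293)]
for z in(.156,.161,.166):
    P=np.array([ray("top",*(np.array(c)/5+o),z) for c in C])
    e=P[1]-P[0]; e2=P[2]-P[3]
    print(z,P.mean(0).round(4),[np.linalg.norm(P[i]-P[(i+1)%4]).round(4) for i in range(4)])
    ys=-(e+e2)/2; yaw=np.degrees(np.arctan2(-ys[0],ys[1])); print("yaw",yaw)
    a=np.radians(yaw); Rm=np.array([[np.cos(a),-np.sin(a)],[np.sin(a),np.cos(a)]])
    for q in [(537,230),(385,205),(690,250)]:
        w=ray("top",*(np.array(q)/5+o),z)[:2]; print(q,w.round(4),(Rm.T@(w-P.mean(0)[:2])).round(4))
# side: corner pixels of rim, crop (275,165) scale 4,3.3
S=[(115,205),(243,250),(430,72),(308,32)]
for z in(.156,.161,.166):
    P=np.array([ray("side",275+a/4,165+b/3.3,z) for a,b in S]); print(z,P.round(4).tolist(),P.mean(0).round(4),[np.linalg.norm(P[i]-P[(i+1)%4]).round(4) for i in range(4)])
print("camc",-cam("top")[3].T@cam("top")[4],-cam("side")[3].T@cam("side")[4])
E
```

```text
0.156 [ 0.5687 -0.1762  0.156 ] [np.float64(0.2523), np.float64(0.1045), np.float64(0.2504), np.float64(0.1051)]
yaw -7.522459609580255
(537, 230) [ 0.5611 -0.2346] [ 0.0001 -0.0589]
(385, 205) [ 0.5705 -0.174 ] [0.0015 0.0024]
(690, 250) [ 0.5539 -0.2954] [ 0.0009 -0.1201]
0.161 [ 0.5677 -0.1756  0.161 ] [np.float64(0.2509), np.float64(0.1039), np.float64(0.2489), np.float64(0.1045)]
yaw -7.522459609580256
(537, 230) [ 0.5602 -0.2336] [ 0.0001 -0.0586]
(385, 205) [ 0.5695 -0.1734] [0.0014 0.0024]
(690, 250) [ 0.5529 -0.2941] [ 0.0009 -0.1195]
0.166 [ 0.5667 -0.1749  0.166 ] [np.float64(0.2494), np.float64(0.1033), np.float64(0.2475), np.float64(0.1039)]
yaw -7.522459609580248
(537, 230) [ 0.5592 -0.2327] [ 0.0001 -0.0582]
(385, 205) [ 0.5685 -0.1727] [0.0014 0.0024]
(690, 250) [ 0.552  -0.2928] [ 0.0008 -0.1188]
0.156 [[0.6332, -0.0609, 0.156], [0.5334, -0.0527, 0.156], [0.4976, -0.3032, 0.156], [0.599, -0.314, 0.156]] [ 0.5658 -0.1827  0.156 ] [np.float64(0.1002), np.float64(0.2531), np.float64(0.102), np.float64(0.2554)]
0.161 [[0.631, -0.0568, 0.161], [0.5316, -0.0485, 0.161], [0.496, -0.298, 0.161], [0.597, -0.3088, 0.161]] [ 0.5639 -0.178   0.161 ] [np.float64(0.0997), np.float64(0.252), np.float64(0.1016), np.float64(0.2543)]
0.166 [[0.6288, -0.0526, 0.166], [0.5298, -0.0444, 0.166], [0.4943, -0.2928, 0.166], [0.5949, -0.3035, 0.166]] [ 0.562  -0.1733  0.166 ] [np.float64(0.0993), np.float64(0.2509), np.float64(0.1011), np.float64(0.2531)]
camc [ 0.39495758 -0.06237392  1.02623368] [0.12698024 0.88554138 1.29568195]
```

The soap could be confused with three things in the top view. The cream bar on the saucer is at (227,248), the turquoise bar at (192,204) and the purple bar at (169,246). The crop confirms that the cream one on the ribbed white saucer is the soap, at about (0.551, 0.139) with its long axis at about 20.8°. The rack's centre is at about (0.567, -0.1755) with yaw -7.5°. The cover has five lines at top px (402,236), lies in the -y half and is about 2 mm ajar. I'll close the fingers and move above the cover.

Call:
carry_out(
  plan=[
    [0.0215,0.031,0.002,0,0,-0.1],
    [0.0215,0.031,0.002,0,0,-0.1],
    [0.0215,0.031,0.002,0,0,-0.1],
    [0.0215,0.031,0.002,0,0,-0.1],
    [0.0215,0.031,0.002,0,0,-0.1],
    [0.0215,0.031,0.002,0,0,-0.1],
    [0.0215,0.031,0,0,0,0],
    [0.0215,0.031,0,0,0,0],
    [0.0215,0.031,0,0,0,0],
    [0.0215,0.031,0,0,0,0],
    [0.0215,0.031,0,0,0,0],
    [0.0215,0.031,0,0,0,0],
  ],
  fingers=1,
  force=10,
)

```text
time_s: 1.1
tcp_pos: [0.5604, -0.2172, 0.232]
eef_rot: [179.5, -0.5, 169.8]
contact_force: [1.1, -1.5, 0.1]
gripper_width: 0.0133
```

Call:
carry_out(
  plan=[
    [0,-0.016,-0.02,0,0,0.049],
    [0,0,-0.02,0,0,0],
    [0,0,0,0,0,0],
    [0,0,0,0,0,0],
  ],
)

```text
time_s: 1.43
tcp_pos: [0.5661, -0.2241, 0.1905]
eef_rot: [179.5, -0.4, 173.4]
contact_force: [-0.0, -0.1, 0.9]
gripper_width: 0.0007
```

```bash
python3 - <<'E'
from plant import r
import cv2,numpy as np
for i in range(3):
    im=r.capture("top"); s=r.get_state(); print(s["time_s"],s["tcp_pos"].round(4),s["eef_rot"].round(2),s["contact_force"].round(2),s["moment"].round(2),s["gripper_width"])
cv2.imwrite("pics/t1.png",cv2.resize(im[120:330,260:500],None,fx=3,fy=3)[:,:,::-1][:600])
E
```

```text
1.4833 [ 0.5658 -0.224   0.1903] [179.46  -0.44 173.39] [-1.13 -0.93 -0.97] [-0.03  0.06 -0.03] 0.0004269628588555999
1.5333 [ 0.566  -0.2244  0.1909] [179.47  -0.37 173.36] [ 0.44 -1.    0.18] [-0.06  0.01  0.02] 0.0005401488022877839
1.5833 [ 0.5662 -0.2247  0.1915] [179.47  -0.3  173.35] [-0.48 -0.37  0.06] [-0.07 -0.08 -0.03] 0.00042738878685215923
```

View pics/t1.png

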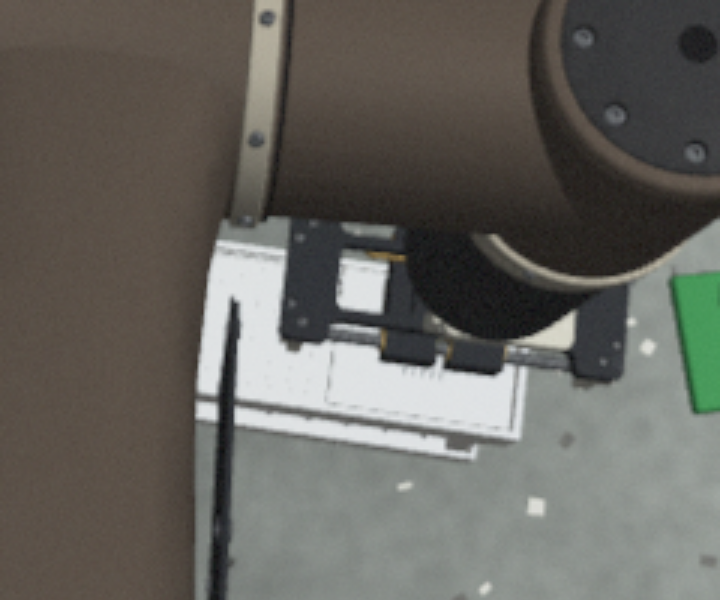

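The fingers are closed above the five lines. I'll centre them and come down to just above the highest the top can be.

Call:
carry_out(
  plan=[
    [-0.006,-0.009,-0.01,0.004,0.004,-0.01],
    [0,0,-0.007,0.003,0.003,0],
    [0,0,0,0,0,0],
    [0,0,0,0,0,0],
  ],
)

```text
time_s: 1.92
tcp_pos: [0.56, -0.2365, 0.1768]
eef_rot: [179.1, -0.5, 172.6]
contact_force: [-0.1, 0.9, 0.4]
gripper_width: 0.0002
```

```bash
cat > st.py <<'E'
from plant import r
import numpy as np,sys
n=int(sys.argv[1]) if len(sys.argv)>1 else 4
L=[]
for i in range(n):
    if i: r.capture("top")
    s=r.get_state(); L.append(np.r_[s["tcp_pos"],s["eef_rot"],s["contact_force"]])
L=np.array(L); print(s["time_s"],L[:,:3].mean(0).round(4),L[-1,3:6].round(1),"F",L[:,6:].mean(0).round(2),"Fz",L[:,8].round(1),"w",round(s["gripper_width"],4))
E
python3 st.py 5
```

```text
2.1167 [ 0.5602 -0.2363  0.1769] [179.1  -0.5 172.6] F [-0.41  0.18  0.02] Fz [ 0.4 -0.2  0.4  0.1 -0.7] w 0.0008
```

Call:
carry_out(
  plan=[
    [0,0,-0.006,-0.016,-0.009,0],
    [0,0,-0.003,0,0,0],
    [0,0,-0.002,0,0,0],
  ],
)

```text
time_s: 2.37
tcp_pos: [0.5614, -0.2359, 0.167]
eef_rot: [180.0, 0.3, 172.6]
contact_force: [0.0, -0.7, -0.8]
gripper_width: 0.0007
```

```bash
python3 st.py 3
```

```text
2.4667 [ 0.5612 -0.2359  0.1668] [180.    0.3 172.6] F [-0.01 -0.22 -0.51] Fz [-0.8 -1.2  0.5] w 0.0002
```

Call:
carry_out(
  plan=[
    [0,0,-0.001,0,0,0],
    [0,0,-0.0012,0,0,0],
  ],
)

```text
time_s: 2.63
tcp_pos: [0.5616, -0.2359, 0.165]
eef_rot: [180.0, 0.3, 172.6]
contact_force: [-0.1, 0.1, -0.1]
gripper_width: 0.0005
```

```bash
python3 st.py 3
```

```text
2.7333 [ 0.5616 -0.2359  0.1648] [180.    0.3 172.6] F [ 0.01 -0.17  0.15] Fz [-0.1 -0.1  0.7] w 0.0006
```

Call:
carry_out(
  plan=[
    [0,0,-0.0015,0,0,0],
  ],
)

```text
time_s: 2.82
tcp_pos: [0.5617, -0.2361, 0.1636]
eef_rot: [180.0, 0.3, 172.6]
contact_force: [0.9, -0.0, -0.1]
gripper_width: 0.0005
```

```bash
python3 st.py 3
```

```text
2.9167 [ 0.5617 -0.236   0.1633] [180.    0.3 172.6] F [0.48 0.15 0.17] Fz [-0.1  0.6  0. ] w 0.0006
```

Call:
carry_out(
  plan=[
    [0,0,-0.0015,0,0,0],
  ],
)

```text
time_s: 3.0
tcp_pos: [0.5617, -0.2361, 0.1621]
eef_rot: [180.0, 0.3, 172.6]
contact_force: [-1.3, 1.1, 4.7]
gripper_width: 0.0002
```

```bash
python3 st.py 3
```

```text
3.1 [ 0.5617 -0.2361  0.1621] [180.    0.3 172.6] F [-1.74  1.1   5.37] Fz [4.7 6.4 5. ] w 0.0007
```

Call:
carry_out(
  plan=[
    [0,0,-0.001,0,0,0],
  ],
)

```text
time_s: 3.18
tcp_pos: [0.5618, -0.2361, 0.1619]
eef_rot: [180.0, 0.3, 172.7]
contact_force: [-2.2, 1.8, 6.7]
gripper_width: 0.0005
```

```bash
python3 st.py 3
```

```text
3.2833 [ 0.5617 -0.2361  0.1618] [180.    0.3 172.7] F [-2.18  1.41  6.9 ] Fz [6.7 7.  7. ] w -0.0
```

Call:
carry_out(
  plan=[
    [0,0,-0.0015,0,0,0],
    [0,0,-0.001,0,0,0],
  ],
)

```text
time_s: 3.45
tcp_pos: [0.5617, -0.2361, 0.1613]
eef_rot: [-180.0, 0.4, 172.7]
contact_force: [-4.0, 2.1, 9.8]
gripper_width: 0.0005
```

```bash
python3 st.py 3
```

```text
3.55 [ 0.5617 -0.2361  0.1614] [-180.     0.4  172.7] F [-3.46  2.36  9.34] Fz [ 9.8 10.   8.2] w 0.0009
```

Call:
carry_out(
  plan=[
    [0.0002,0.002,-0.001,0,0,0],
    [0.0005,0.004,-0.001,0,0,0],
    [0.0005,0.004,-0.001,0,0,0],
    [0.0005,0.004,-0.001,0,0,0],
  ],
)

```text
time_s: 3.88
tcp_pos: [0.5632, -0.2257, 0.1621]
eef_rot: [-179.7, 0.5, 172.7]
contact_force: [-2.6, -3.2, 6.3]
gripper_width: 0.0001
```

```bash
python3 st.py 2; python3 - <<'E'
from h import *
im=r.capture("top"); cv2.imwrite("pics/t2.png",cv2.resize(im[190:290,290:450],None,fx=5,fy=5,interpolation=cv2.INTER_CUBIC)[:,:,::-1])
E
```

```text
3.9333 [ 0.5632 -0.2254  0.1621] [-179.7    0.5  172.7] F [-1.81 -2.95  5.88] Fz [6.3 5.4] w 0.0006
```

View pics/t2.png

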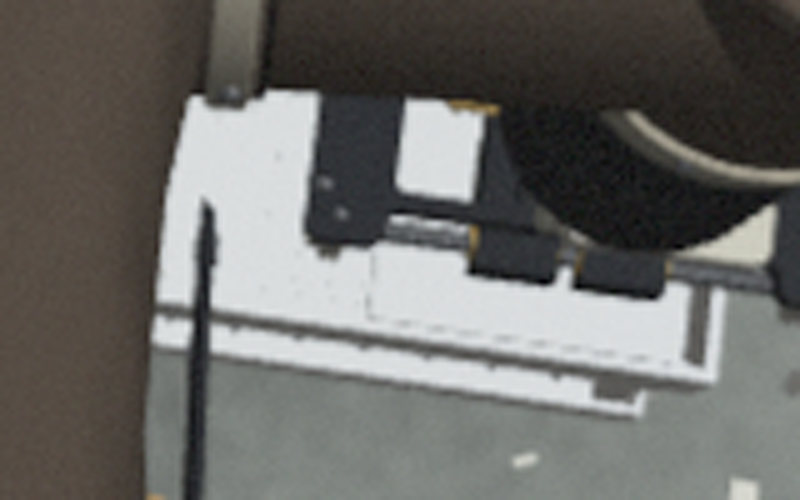

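The gap at the cover's right edge, at crop px 687-710, grew to about 9 mm, so the cover is following. The press fell to 6 N, so I'll press a little harder.

Call:
carry_out(
  plan=[
    [0.0003,0.003,-0.0016,0,0,0],
    [0.0005,0.004,-0.0014,0,0,0],
    [0.0005,0.004,-0.0014,0,0,0],
    [0.0005,0.004,-0.0014,0,0,0],
  ],
)

```text
time_s: 4.32
tcp_pos: [0.5648, -0.2143, 0.1614]
eef_rot: [-179.3, 0.7, 172.8]
contact_force: [-4.2, -2.8, 7.9]
gripper_width: 0.0003
```

```bash
python3 st.py 2
```

```text
4.3667 [ 0.5648 -0.214   0.1614] [-179.3    0.7  172.8] F [-4.2  -2.08  8.79] Fz [7.9 9.7] w 0.0007
```

Call:
carry_out(
  plan=[
    [0.0001,0.004,-0.0014,0.003,0.003,0],
    [0.0001,0.005,-0.0014,0.003,0.003,0],
    [0.0001,0.005,-0.0014,0.003,0.003,0],
    [0.0001,0.005,-0.0014,0.003,0.003,0],
    [0.0001,0.005,-0.0014,0.002,0.002,0],
  ],
)

```text
time_s: 4.78
tcp_pos: [0.5674, -0.1947, 0.1617]
eef_rot: [-179.5, 0.3, 172.9]
contact_force: [-1.3, -3.2, 7.6]
gripper_width: 0.0006
```

```bash
python3 st.py 2
```

```text
4.8333 [ 0.5674 -0.1944  0.1617] [-179.6    0.3  172.9] F [-1.54 -1.84  7.25] Fz [7.6 6.9] w 0.0003
```

Call:
carry_out(
  plan=[
    [0.0003,0.004,-0.0015,0.002,0.001,0],
    [0.0003,0.005,-0.0015,0.002,0.001,0],
    [0.0003,0.005,-0.0015,0.002,0.001,0],
    [0.0003,0.005,-0.0015,0.002,0.001,0],
    [0.0003,0.005,-0.0015,0.002,0.001,0],
    [0.0003,0.005,-0.0015,0.002,0.001,0],
  ],
)

```text
time_s: 5.33
tcp_pos: [0.5707, -0.1706, 0.1613]
eef_rot: [-179.7, 0.2, 173.0]
contact_force: [-2.2, -3.3, 8.4]
gripper_width: 0.0004
```

```bash
python3 st.py 2;python3 - <<'E'
from h import *
im=r.capture("side"); cv2.imwrite("pics/s2.png",cv2.resize(im[165:285,275:415],None,fx=5,fy=5,interpolation=cv2.INTER_CUBIC)[:,:,::-1])
E
```

```text
5.3833 [ 0.5707 -0.1703  0.1613] [-179.7    0.3  173. ] F [-2.62 -2.2   8.87] Fz [8.4 9.3] w 0.0007
```

View pics/s2.png

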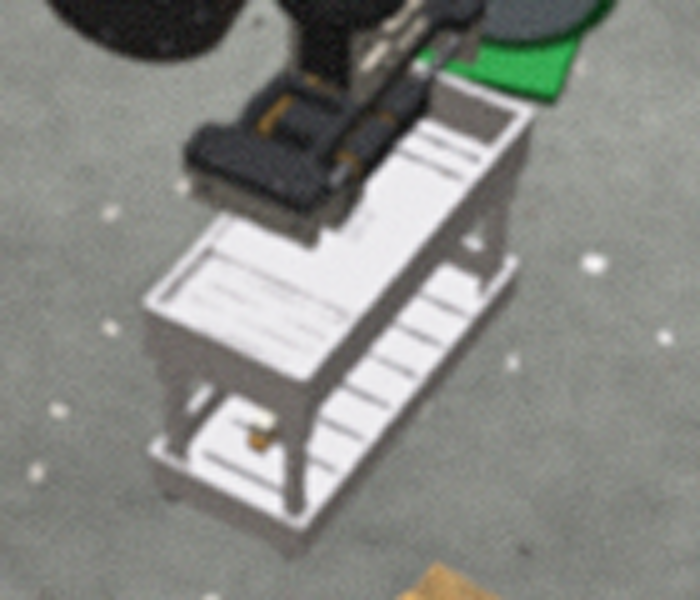

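The cover is about halfway and the well is showing. I'll keep going.

Call:
carry_out(
  plan=[
    [0.0004,0.005,-0.0015,0.001,0.001,0],
    [0.0004,0.006,-0.0015,0.001,0.001,0],
    [0.0004,0.006,-0.0015,0.001,0.001,0],
    [0.0004,0.006,-0.0015,0.001,0.001,0],
    [0.0004,0.006,-0.0015,0.001,0.001,0],
    [0.0004,0.006,-0.0015,0.001,0.001,0],
    [0.0004,0.006,-0.0015,0.001,0.001,0],
  ],
)

```text
time_s: 6.02
tcp_pos: [0.5755, -0.1353, 0.1611]
eef_rot: [-179.4, 0.4, 173.1]
contact_force: [-3.0, -2.9, 8.3]
gripper_width: 0.0001
```

```bash
python3 st.py 2
```

```text
6.0667 [ 0.5755 -0.1349  0.1611] [-179.5    0.4  173.1] F [-2.75 -1.11  8.56] Fz [8.3 8.9] w 0.0003
```

Call:
carry_out(
  plan=[
    [0.0004,0.005,-0.0015,0.002,0.001,0],
    [0.0004,0.005,-0.0015,0.002,0.001,0],
    [0.0004,0.005,-0.0015,0.002,0.001,0],
    [0.0004,0.004,-0.0015,0.001,0.001,0],
    [0.0004,0.003,-0.0015,0.001,0.001,0],
  ],
)

```text
time_s: 6.48
tcp_pos: [0.5786, -0.1167, 0.1609]
eef_rot: [-179.4, 0.3, 173.2]
contact_force: [-1.5, -5.6, 9.4]
gripper_width: 0.0004
```

```bash
python3 st.py 2
```

```text
6.5333 [ 0.5787 -0.1166  0.1609] [-179.4    0.4  173.2] F [-1.94 -3.88  9.42] Fz [9.4 9.4] w 0.0008
```

The sideways force jumped to -5.6 N at 0.12 m of travel, so the cover is at the stop. I'll lift, open the fingers and look.

Call:
carry_out(
  plan=[
    [0,0,0.02,0.004,0.002,0],
    [0,0.01,0.03,0,0,0.06],
    [-0.002,0.035,0.01,0,0,0.07],
    [-0.003,0.04,0,0,0,0.07],
    [-0.004,0.04,0,0,0,0.07],
    [-0.005,0.04,0,0,0,0.07],
    [-0.005,0.04,0,0,0,0.07],
    [-0.005,0.03,0,0,0,0.07],
  ],
  fingers=-1,
)

```text
time_s: 7.2
tcp_pos: [0.5529, 0.1213, 0.2241]
eef_rot: [-179.6, 0.3, -158.8]
contact_force: [1.2, -0.4, -0.4]
gripper_width: 0.0485
```

```bash
python3 st.py 2;python3 - <<'E'
from h import *
im=r.capture("side"); cv2.imwrite("pics/s3.png",cv2.resize(im[165:345,255:415],None,fx=4,fy=3.3,interpolation=cv2.INTER_CUBIC)[:,:,::-1])
im=r.capture("top"); cv2.imwrite("pics/t3.png",im[:,:,::-1])
E
```

```text
7.25 [0.5528 0.1231 0.2241] [-179.6    0.3 -158.3] F [ 0.62  1.43 -0.46] Fz [-0.4 -0.5] w 0.0522
```

View pics/s3.png

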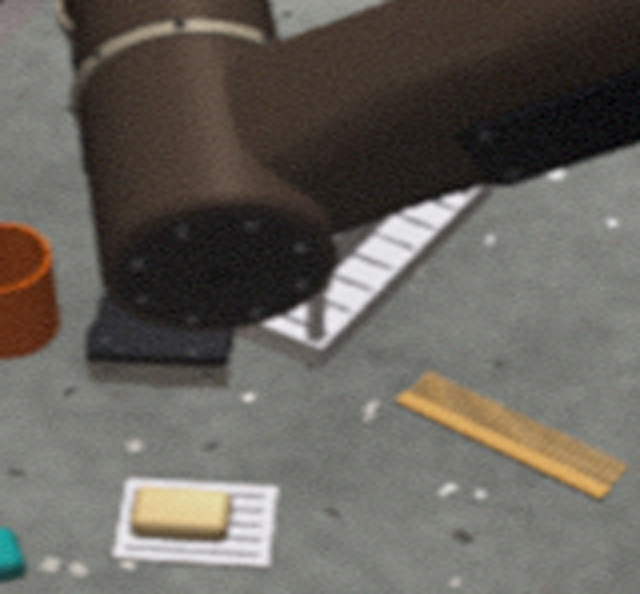

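View pics/t3.png

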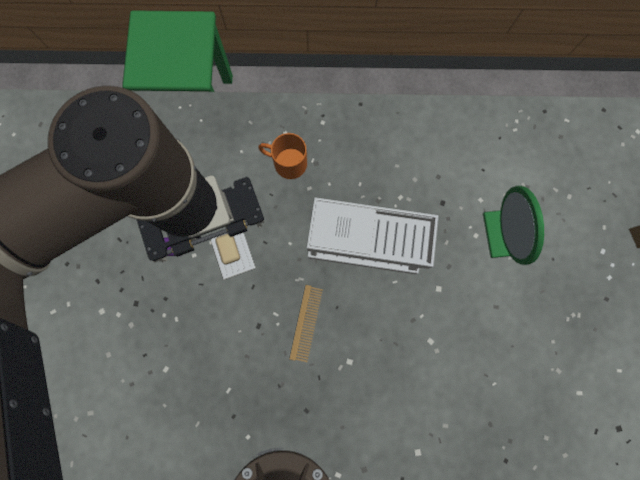

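The top view shows the cover fully over the deck, with its lines at (344,227) and its edge at px 375, and the ribbed well open. Next is the soap.

Call:
carry_out(
  plan=[
    [-0.002,0.014,-0.03,0,0,-0.015],
    [0,0,-0.04,0,0,0],
    [0,0,-0.04,0,0,0],
    [0,0,-0.03,0,0,0],
    [0,0,-0.01,0,0,0],
    [0,0,0,0,0,0],
  ],
)

```text
time_s: 7.85
tcp_pos: [0.5523, 0.132, 0.0713]
eef_rot: [-179.6, 0.7, -160.1]
contact_force: [0.4, -0.5, -0.3]
gripper_width: 0.0869
```

```bash
python3 st.py 3;python3 - <<'E'
from h import *
for n in("top","side"):
    im=r.capture(n); c=im[190:290,160:300] if n=="top" else im[270:370,230:370]
    cv2.imwrite(f"pics/{n}4.png",cv2.resize(c,None,fx=5,fy=5,interpolation=cv2.INTER_CUBIC)[:,:,::-1])
E
```

```text
7.95 [0.5528 0.1322 0.0723] [-179.6    0.9 -160. ] F [ 0.16  0.21 -0.17] Fz [-0.3 -0.7  0.5] w 0.0876
```

View pics/side4.png

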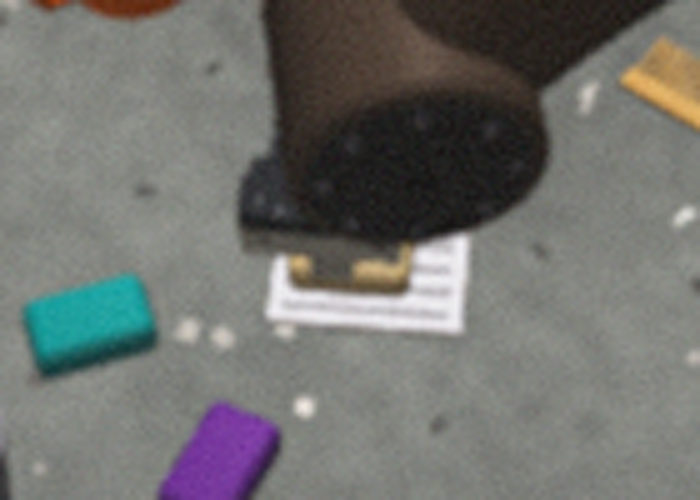

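View pics/top4.png

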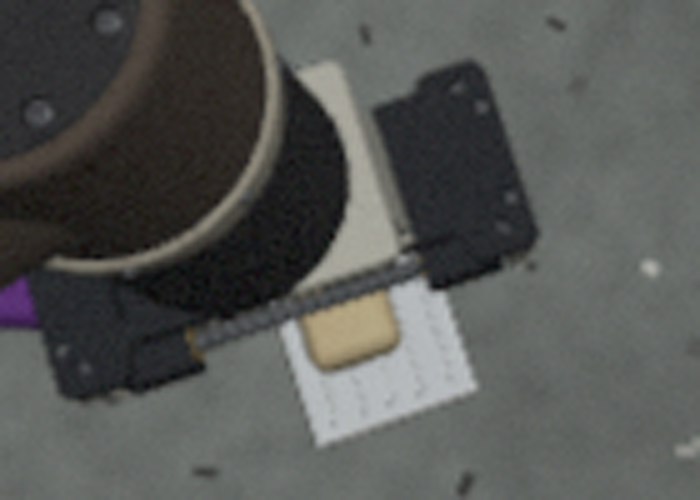

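Call:
carry_out(
  plan=[
    [-0.002,0.007,-0.015,0.001,0.017,0.01],
    [0,0,-0.02,0,0,0],
    [0,0,-0.015,0,0,0],
    [0,0,-0.005,0,0,0],
    [0,0,0,0,0,0],
  ],
)

```text
time_s: 8.47
tcp_pos: [0.5596, 0.1437, 0.0286]
eef_rot: [179.8, 1.2, -159.4]
contact_force: [0.5, 0.1, 0.5]
gripper_width: 0.0872
```

```bash
python3 st.py 3
```

```text
8.5667 [0.5599 0.1438 0.0291] [ 179.8    1.3 -159.4] F [ 0.32 -0.33  0.23] Fz [ 0.5 -0.1  0.3] w 0.0877
```

Call:
carry_out(
  plan=[
    [-0.009,-0.004,-0.004,-0.002,0.022,0],
    [0,0,-0.006,0,0,0],
    [-0.002,0,-0.003,0,0.004,0],
    [0,0,0,0,0,0],
  ],
)

```text
time_s: 8.9
tcp_pos: [0.5497, 0.1404, 0.0191]
eef_rot: [179.3, 0.0, -159.4]
contact_force: [-0.6, 0.2, 0.8]
gripper_width: 0.0879
```

```bash
python3 st.py 3
```

```text
9.0 [0.55   0.1405 0.0193] [ 179.3    0.  -159.4] F [-0.2  -0.03  0.12] Fz [ 0.8 -0.8  0.3] w 0.0877
```

Call:
carry_out(
  plan=[
    [0.001,-0.001,-0.004,-0.011,-0.004,0],
    [0,0,-0.002,0,0,0],
    [0,0,0,0,0,0],
  ],
)

```text
time_s: 9.25
tcp_pos: [0.5517, 0.1396, 0.0133]
eef_rot: [-180.0, 0.1, -159.4]
contact_force: [0.8, -0.2, -0.3]
gripper_width: 0.0878
```

Call:
carry_out(
  plan=[
    [0,0,0,0,0,0],
    [0,0,0,0,0,0],
    [0,0,0,0,0,0],
    [0,0,0,0,0,0],
    [0,0,0,0,0,0],
    [0,0,0,0,0,0],
    [0,0,0,0,0,0],
    [0,0,0,0,0,0],
    [0,0,0,0,0,0],
  ],
  fingers=1,
  force=12,
)

```text
time_s: 10.0
tcp_pos: [0.5517, 0.1398, 0.0131]
eef_rot: [-180.0, 0.1, -159.4]
contact_force: [0.3, -0.1, -0.6]
gripper_width: 0.0422
```

```bash
python3 st.py 3
```

```text
10.1 [0.5517 0.1398 0.0131] [-1.800e+02  1.000e-01 -1.594e+02] F [ 0.39 -0.36 -0.59] Fz [-0.6 -0.4 -0.8] w 0.0417
```

Gripped at 42 mm. I'll lift and carry it to the well.

Call:
carry_out(
  plan=[
    [0,0,0.015,0,0,0],
    [0,0,0.03,0,0,0],
    [0,0,0.04,0,0,0],
    [0,0,0.04,0,0,0],
    [0,0,0.04,0,0,0],
    [0,0,0.04,0,0,0],
    [0,0,0.02,0,0,0],
    [0,-0.015,0,0,0,-0.03],
    [0.001,-0.03,0,0,0,-0.07],
    [0.001,-0.04,0,0,0,-0.07],
    [0.001,-0.04,0,0,0,-0.07],
    [0.001,-0.04,0,0,0,-0.07],
  ],
)

```text
time_s: 11.1
tcp_pos: [0.5507, -0.0277, 0.2482]
eef_rot: [180.0, -0.0, -177.3]
contact_force: [1.6, -0.8, -0.1]
gripper_width: 0.0419
```

```bash
python3 st.py 1
```

```text
11.1 [ 0.5507 -0.0277  0.2482] [ 180.    -0.  -177.3] F [ 1.61 -0.8  -0.14] Fz [-0.1] w 0.0419
```

Call:
carry_out(
  plan=[
    [0.001,-0.04,0,0,0,-0.06],
    [0.001,-0.04,0,0,0,-0.05],
    [0.001,-0.04,0,0,0,-0.04],
    [0.001,-0.04,0,0,0,0],
    [0.001,-0.02,0,0,0,0],
    [0.001,-0.01,0,0,0,0],
    [0,0,0,0,0,0],
  ],
)

```text
time_s: 11.68
tcp_pos: [0.5508, -0.2337, 0.2443]
eef_rot: [180.0, -0.3, 172.9]
contact_force: [-0.7, 0.6, -0.4]
gripper_width: 0.042
```

```bash
python3 st.py 3
```

```text
11.7833 [ 0.5508 -0.2327  0.2443] [179.9  -0.3 173. ] F [ 0.    0.48 -0.35] Fz [-0.4 -0.1 -0.5] w 0.0419
```

Call:
carry_out(
  plan=[
    [0.0085,-0.003,-0.02,0,0,-0.008],
    [0,0,-0.02,0,0,0],
    [0,0,-0.01,0,0,0],
    [0,0,0,0,0,0],
  ],
)

```text
time_s: 12.12
tcp_pos: [0.5607, -0.2302, 0.1942]
eef_rot: [179.9, -0.1, 172.7]
contact_force: [-0.7, 0.5, -0.9]
gripper_width: 0.0417
```

```bash
python3 st.py 2;python3 - <<'E'
from h import *
for n in("top","side"):
    im=r.capture(n); c=im[180:290,290:450] if n=="top" else im[155:275,270:410]
    cv2.imwrite(f"pics/{n}5.png",cv2.resize(c,None,fx=5,fy=5,interpolation=cv2.INTER_CUBIC)[:,:,::-1])
E
```

```text
12.1667 [ 0.5608 -0.2302  0.1947] [ 1.799e+02 -1.000e-01  1.727e+02] F [-0.33  0.4  -0.93] Fz [-0.9 -1. ] w 0.0417
```

View pics/side5.png

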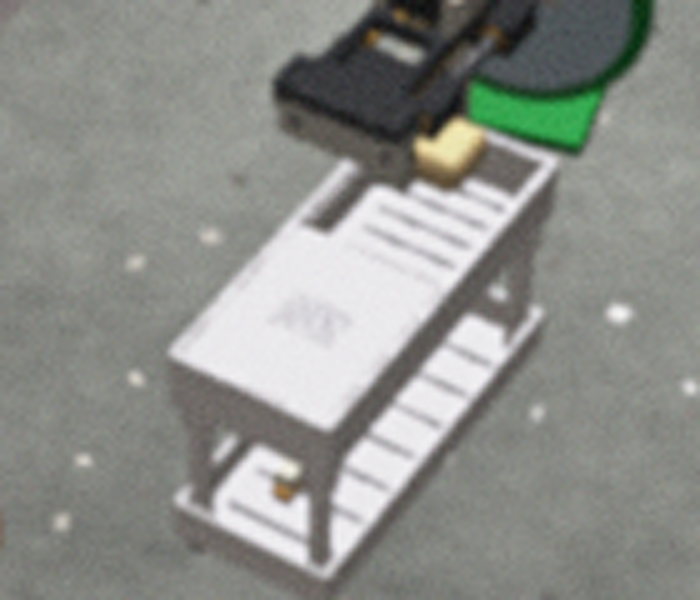

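View pics/top5.png

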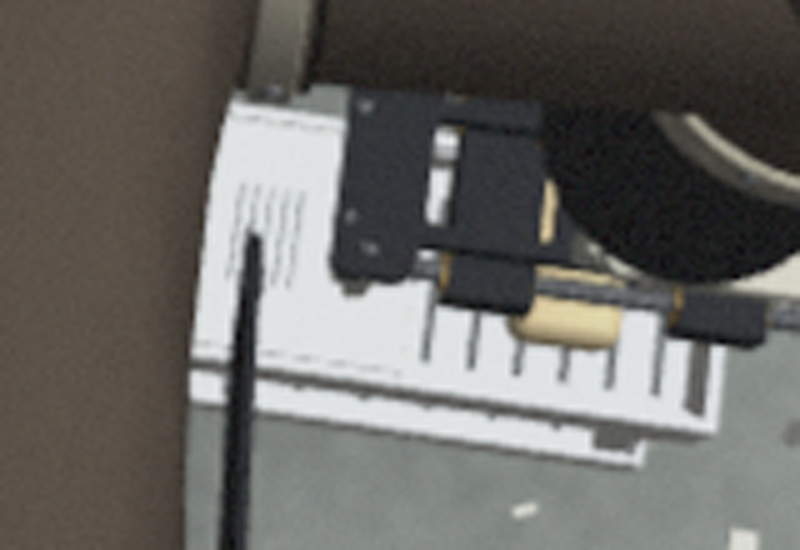

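The soap is held level over the open well. I'll trim the position and lower it.

Call:
carry_out(
  plan=[
    [-0.0015,-0.0055,-0.01,0,0,0],
    [0,0,-0.01,0,0,0],
    [0,0,0,0,0,0],
  ],
)

```text
time_s: 12.52
tcp_pos: [0.5621, -0.2365, 0.1788]
eef_rot: [180.0, 0.4, 172.8]
contact_force: [-0.2, 0.0, -0.2]
gripper_width: 0.0418
```

```bash
python3 st.py 2
```

```text
12.5667 [ 0.5622 -0.2366  0.1792] [180.    0.4 172.8] F [-0.4  -0.16 -0.48] Fz [-0.2 -0.8] w 0.0418
```

Call:
carry_out(
  plan=[
    [-0.004,0.001,-0.01,0,0.006,0],
    [0,0,-0.01,0,0,0],
    [0,0,-0.01,0,0,0],
    [0,0,-0.008,0,0,0],
    [0,0,0,0,0,0],
  ],
)

```text
time_s: 12.98
tcp_pos: [0.5576, -0.2359, 0.1381]
eef_rot: [-180.0, 0.1, 172.8]
contact_force: [-0.5, -0.5, -0.9]
gripper_width: 0.0416
```

```bash
python3 st.py 2
```

```text
13.0333 [ 0.5577 -0.236   0.1384] [-1.800e+02  1.000e-01  1.728e+02] F [-0.6  -0.53 -0.84] Fz [-0.9 -0.8] w 0.0419
```

Underside now about 0.135, with the floor expected at about 0.125. I'll lower it gently to the floor.

Call:
carry_out(
  plan=[
    [0.001,0,-0.005,0,0,0],
    [0,0,-0.0025,0,0,0],
    [0,0,-0.001,0,0,0],
  ],
)

```text
time_s: 13.28
tcp_pos: [0.5595, -0.2363, 0.1299]
eef_rot: [-179.9, 0.2, 172.8]
contact_force: [0.7, -0.6, -1.0]
gripper_width: 0.0418
```

```bash
python3 st.py 2
```

```text
13.3333 [ 0.5594 -0.2362  0.1298] [-1.799e+02  1.000e-01  1.728e+02] F [ 0.29 -0.07 -1.08] Fz [-1.  -1.2] w 0.0419
```

Call:
carry_out(
  plan=[
    [0,0,-0.001,0,0,0],
    [0,0,0,0,0,0],
  ],
)

```text
time_s: 13.5
tcp_pos: [0.5597, -0.2362, 0.1289]
eef_rot: [-179.9, 0.2, 172.8]
contact_force: [-0.6, -0.8, -1.6]
gripper_width: 0.042
```

```bash
python3 st.py 2
```

```text
13.55 [ 0.5597 -0.2363  0.1291] [-179.9    0.2  172.8] F [-0.   -0.43 -0.52] Fz [-1.6  0.6] w 0.0422
```

Call:
carry_out(
  plan=[
    [0,0,-0.0008,0,0,0],
    [0,0,0,0,0,0],
  ],
)

```text
time_s: 13.72
tcp_pos: [0.56, -0.2363, 0.1288]
eef_rot: [-179.9, 0.2, 172.8]
contact_force: [-0.1, 1.5, -1.4]
gripper_width: 0.0421
```

```bash
python3 st.py 3
```

```text
13.8167 [ 0.5601 -0.2363  0.1289] [-179.9    0.2  172.8] F [ 0.54  0.64 -0.83] Fz [-1.4 -0.7 -0.4] w 0.0416
```

Call:
carry_out(
  plan=[
    [0,0,-0.0015,0,0,0],
  ],
)

```text
time_s: 13.9
tcp_pos: [0.5603, -0.2365, 0.128]
eef_rot: [-179.9, 0.3, 172.8]
contact_force: [-6.1, 4.5, 17.1]
gripper_width: 0.0419
```

```bash
python3 st.py 3
```

```text
14.0 [ 0.5604 -0.2364  0.128 ] [-179.9    0.3  172.8] F [-2.74  1.86  7.63] Fz [17.1  2.7  3.2] w 0.042
```

The soap is on the floor. The reading spiked to 17 N for a moment through the soap, then settled at 3 N. I'll release gently, keeping the finger backs within the well.

Call:
carry_out(
  plan=[
    [0,0,0.0005,0,0,0],
    [0,0,0,0,0,0],
    [0,0,0,0,0,0],
    [0,0,0,0,0,0],
    [0,0,0,0,0,0],
  ],
  fingers=-0.25,
)

```text
time_s: 14.42
tcp_pos: [0.5605, -0.2365, 0.1285]
eef_rot: [-179.9, 0.3, 172.8]
contact_force: [-0.4, 0.1, -0.7]
gripper_width: 0.0545
```

```bash
python3 st.py 2
```

```text
14.4667 [ 0.5605 -0.2365  0.1285] [-179.9    0.3  172.8] F [-0.12  0.37 -0.64] Fz [-0.7 -0.6] w 0.055
```

Call:
carry_out(
  plan=[
    [0,0,0.008,0,0,0],
    [0,0,0.012,0,0,0],
    [0,0,0.02,0,0,0],
    [0,0,0.02,0,0,0],
    [0,0,0.02,0,0,0],
    [0,0,0.02,0,0,0],
    [0.002,0.03,0,0,0,0],
    [0.004,0.035,0,0,0,0],
    [0.004,0.03,0,0,0,0],
    [0.002,0.02,0,0,0,0],
    [0,0,0,0,0,0],
  ],
)

```text
time_s: 15.38
tcp_pos: [0.5715, -0.1193, 0.2392]
eef_rot: [-179.9, 0.4, 172.6]
contact_force: [-0.8, -0.8, 0.8]
gripper_width: 0.0547
```

```bash
python3 st.py 1;python3 - <<'E'
from h import *
for n in("top","side"):
    im=r.capture(n); c=im[180:290,290:450] if n=="top" else im[155:275,270:410]
    cv2.imwrite(f"pics/{n}6.png",cv2.resize(c,None,fx=5,fy=5,interpolation=cv2.INTER_CUBIC)[:,:,::-1])
E
```

```text
15.3833 [ 0.5715 -0.1193  0.2392] [-179.9    0.4  172.6] F [-0.76 -0.83  0.81] Fz [0.8] w 0.0547
```

View pics/side6.png

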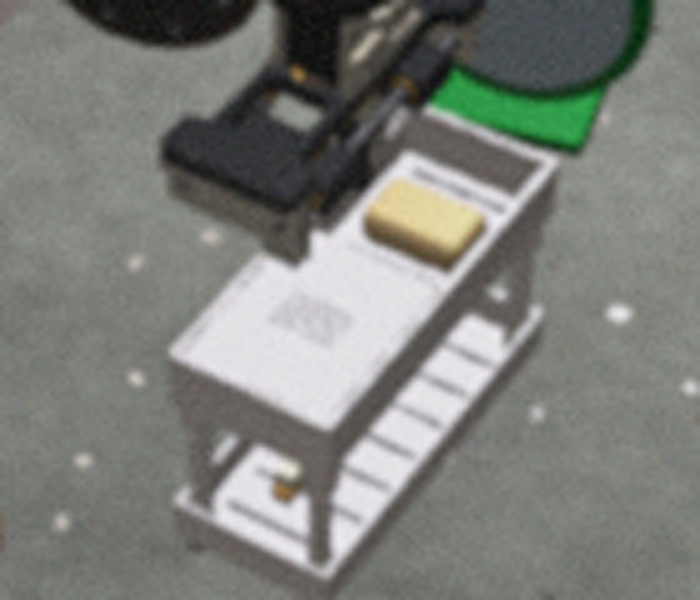

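View pics/top6.png

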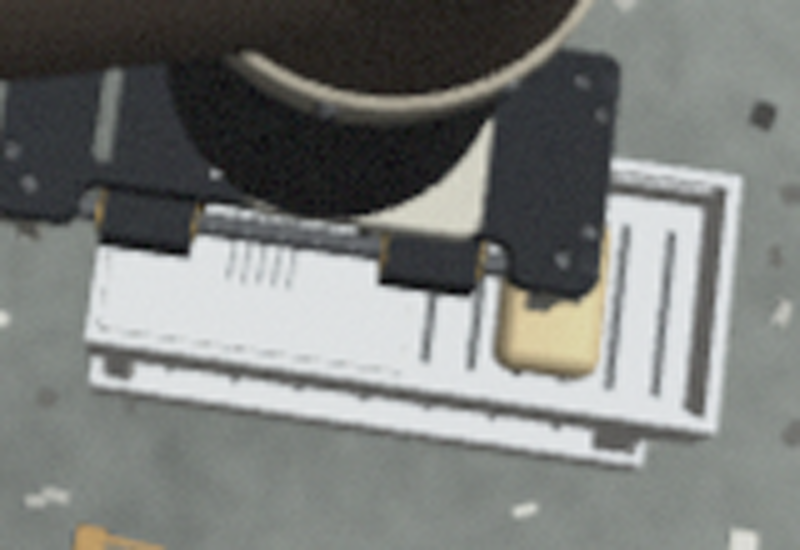

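The cream bar lies flat in the well, clear of all walls (top crop px 495-605, 225-375). Now I'll close the fingers and press on the cover's middle.

Call:
carry_out(
  plan=[
    [0.003,0.002,-0.02,0,0.006,0],
    [0,0,-0.02,0,0,0],
    [0,0,-0.015,0,0,0],
    [0,0,-0.005,0,0,0],
    [0,0,0,0,0,0],
    [0,0,0,0,0,0],
    [0,0,0,0,0,0],
    [0,0,0,0,0,0],
  ],
  fingers=1,
)

```text
time_s: 16.15
tcp_pos: [0.5749, -0.1248, 0.1812]
eef_rot: [-179.8, 0.3, 172.3]
contact_force: [0.1, 0.3, 0.2]
gripper_width: 0.0071
```

```bash
python3 st.py 2
```

```text
16.2 [ 0.575  -0.1248  0.1813] [-179.8    0.3  172.3] F [-0.16  0.15  0.32] Fz [0.2 0.5] w 0.0036
```

Call:
carry_out(
  plan=[
    [0,0.008,-0.006,0.002,0.004,0],
    [0,0,-0.004,0,0,0],
    [0,0,-0.002,0,0,0],
    [0,0,0,0,0,0],
  ],
)

```text
time_s: 16.53
tcp_pos: [0.576, -0.1157, 0.1701]
eef_rot: [-179.9, 0.2, 172.3]
contact_force: [0.1, -0.7, -0.5]
gripper_width: 0.0004
```

```bash
python3 st.py 2
```

```text
16.5833 [ 0.576  -0.1158  0.1702] [-179.9    0.2  172.3] F [-0.35 -0.26  0.23] Fz [-0.5  0.9] w 0.0004
```

Call:
carry_out(
  plan=[
    [-0.0005,0,-0.003,0,0,0],
    [0,0,-0.0025,0,0,0],
    [0,0,-0.0005,0,0,0],
    [0,0,0,0,0,0],
  ],
)

```text
time_s: 16.92
tcp_pos: [0.5755, -0.1157, 0.1637]
eef_rot: [-179.9, 0.2, 172.4]
contact_force: [0.6, 0.6, -0.1]
gripper_width: 0.0007
```

```bash
python3 st.py 2
```

```text
16.9667 [ 0.5755 -0.1157  0.1637] [-179.9    0.2  172.4] F [0.47 0.32 0.08] Fz [-0.1  0.3] w 0.0007
```

Call:
carry_out(
  plan=[
    [0,0,-0.001,0,0,0],
    [0,0,-0.001,0,0,0],
  ],
)

```text
time_s: 17.13
tcp_pos: [0.5758, -0.1158, 0.1621]
eef_rot: [-179.9, 0.3, 172.4]
contact_force: [-2.1, 2.5, 3.7]
gripper_width: 0.0002
```

```bash
python3 st.py 2
```

```text
17.1833 [ 0.5757 -0.1158  0.1621] [-179.9    0.3  172.4] F [-1.7   1.75  3.88] Fz [3.7 4. ] w 0.0003
```

Call:
carry_out(
  plan=[
    [0,0,-0.0015,0,0,0],
    [0,0,-0.0013,0,0,0],
  ],
)

```text
time_s: 17.35
tcp_pos: [0.5759, -0.1158, 0.1607]
eef_rot: [-179.9, 0.3, 172.4]
contact_force: [-4.7, 2.1, 9.5]
gripper_width: 0.0006
```

```bash
python3 st.py 2
```

```text
17.4 [ 0.5759 -0.1158  0.1608] [-179.9    0.3  172.4] F [-4.27  2.22  9.48] Fz [9.5 9.5] w 0.0003
```

Call:
carry_out(
  plan=[
    [-0.0008,-0.003,-0.001,0,0,0],
    [-0.0008,-0.004,-0.001,0,0.001,0],
    [-0.0008,-0.004,-0.001,0,0.001,0],
  ],
)

```text
time_s: 17.65
tcp_pos: [0.5745, -0.1256, 0.1611]
eef_rot: [-180.0, 0.4, 172.5]
contact_force: [-3.6, 3.0, 8.0]
gripper_width: 0.0006
```

```bash
python3 st.py 2
```

```text
17.7 [ 0.5745 -0.1259  0.1611] [-180.     0.4  172.5] F [-3.46  2.61  8.34] Fz [8.  8.7] w 0.0007
```

Call:
carry_out(
  plan=[
    [-0.0012,-0.004,-0.0012,0,0.001,0],
    [-0.0012,-0.005,-0.0012,0,0.001,0],
    [-0.0012,-0.005,-0.0012,0,0.001,0],
    [-0.0012,-0.005,-0.0012,0,0.001,0],
  ],
)

```text
time_s: 18.03
tcp_pos: [0.572, -0.1439, 0.1612]
eef_rot: [179.9, 0.6, 172.6]
contact_force: [-2.4, 3.2, 8.2]
gripper_width: 0.0004
```

```bash
python3 st.py 2;python3 - <<'E'
from h import *
im=r.capture("side"); c=im[155:275,270:410]
cv2.imwrite(f"pics/side7.png",cv2.resize(c,None,fx=5,fy=5,interpolation=cv2.INTER_CUBIC)[:,:,::-1])
E
```

```text
18.0833 [ 0.5719 -0.1442  0.1612] [180.    0.6 172.6] F [-2.29  2.15  8.69] Fz [8.2 9.2] w 0.0009
```

View pics/side7.png

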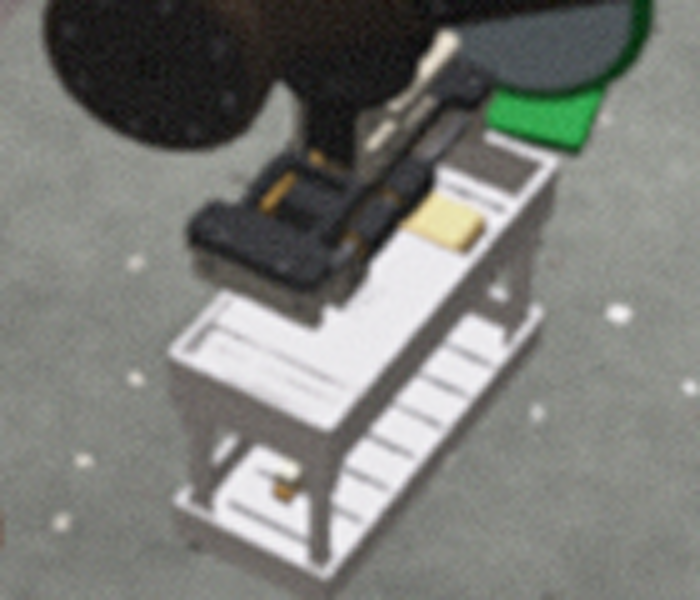

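The cover follows and the soap is untouched below it. I'll continue.

Call:
carry_out(
  plan=[
    [-0.001,-0.005,-0.0013,0,0.003,0],
    [-0.001,-0.006,-0.0013,0,0.003,0],
    [-0.001,-0.006,-0.0013,0,0.003,0],
    [-0.001,-0.006,-0.0013,0,0.002,0],
    [-0.001,-0.006,-0.0013,0,0.002,0],
    [-0.001,-0.006,-0.0013,0,0.002,0],
  ],
)

```text
time_s: 18.63
tcp_pos: [0.5673, -0.1785, 0.1609]
eef_rot: [180.0, 0.2, 172.8]
contact_force: [-3.8, 3.9, 11.2]
gripper_width: 0.0005
```

```bash
python3 st.py 2
```

```text
18.6833 [ 0.5672 -0.179   0.161 ] [180.    0.2 172.8] F [-3.7   2.04 10.89] Fz [11.2 10.6] w 0.0001
```

Call:
carry_out(
  plan=[
    [-0.0012,-0.005,-0.0011,0,0.001,0],
    [-0.0012,-0.006,-0.0011,0,0.001,0],
    [-0.0012,-0.006,-0.0011,0,0.001,0],
    [-0.0012,-0.006,-0.0011,0,0.001,0],
    [-0.0012,-0.006,-0.0011,0,0.001,0],
    [-0.0012,-0.005,-0.0011,0,0.001,0],
  ],
)

```text
time_s: 19.18
tcp_pos: [0.5626, -0.2131, 0.1616]
eef_rot: [179.9, 0.4, 172.9]
contact_force: [-1.1, 3.6, 8.0]
gripper_width: 0.0002
```

```bash
python3 st.py 2
```

```text
19.2333 [ 0.5625 -0.2134  0.1616] [180.    0.4 172.9] F [-1.13  2.09  7.33] Fz [8.  6.7] w 0.0005
```

Call:
carry_out(
  plan=[
    [-0.0008,-0.005,-0.0013,0,0.001,0],
    [-0.0008,-0.005,-0.0013,0,0.001,0],
    [-0.0008,-0.005,-0.0013,0,0.001,0],
    [-0.0008,-0.004,-0.0013,0,0.001,0],
    [-0.0005,-0.003,-0.0013,0,0,0],
  ],
)

```text
time_s: 19.65
tcp_pos: [0.5598, -0.2357, 0.1611]
eef_rot: [180.0, 0.5, 173.0]
contact_force: [-0.5, 4.9, 10.5]
gripper_width: 0.0006
```

```bash
python3 st.py 2
```

```text
19.7 [ 0.5598 -0.2358  0.1612] [180.    0.5 173. ] F [-2.1   3.39 10.43] Fz [10.5 10.4] w 0.0003
```

Call:
carry_out(
  plan=[
    [-0.0005,-0.003,-0.0012,0,0.001,0],
    [-0.0005,-0.003,-0.0012,0,0.001,0],
    [-0.0005,-0.003,-0.0012,0,0.001,0],
  ],
)

```text
time_s: 19.95
tcp_pos: [0.5611, -0.244, 0.1617]
eef_rot: [179.9, 0.7, 173.1]
contact_force: [-0.2, 4.5, 6.9]
gripper_width: 0.0004
```

```bash
python3 st.py 2
```

```text
20.0 [ 0.5612 -0.2442  0.1617] [179.9   0.7 173.1] F [-0.84  3.84  7.14] Fz [6.9 7.4] w 0.0006
```

The fingers moved 8 mm further with the friction at its limit, so the cover is probably at its stop. I'll lift, retreat and look.

Call:
carry_out(
  plan=[
    [0,0,0.02,0,0,0],
    [0,0,0.035,0,0,0],
    [0,0.02,0.02,0,0,0],
    [-0.005,0.04,0,0,0,0],
    [-0.005,0.04,0,0,0,0],
    [-0.005,0.04,0,0,0,0],
    [-0.005,0.04,0,0,0,0],
    [-0.005,0.04,0,0,0,0],
    [0,0.04,0,0,0,0],
    [0,0.04,0,0,0,0],
    [0,0.03,0,0,0,0],
    [0,0,0,0,0,0],
  ],
)

```text
time_s: 21.0
tcp_pos: [0.5328, 0.0971, 0.2398]
eef_rot: [179.7, 1.0, 172.6]
contact_force: [0.5, 0.6, -0.2]
gripper_width: 0.0009
```

```bash
python3 st.py 1;python3 - <<'E'
from h import *
im=r.capture("top"); cv2.imwrite("pics/t8.png",im[:,:,::-1])
c=im[190:280,295:450]
cv2.imwrite(f"pics/top8.png",cv2.resize(c,None,fx=5,fy=5,interpolation=cv2.INTER_CUBIC)[:,:,::-1])
E
```

```text
21.0 [0.5328 0.0971 0.2398] [179.7   1.  172.6] F [ 0.5   0.64 -0.21] Fz [-0.2] w 0.0009
```

View pics/top8.png

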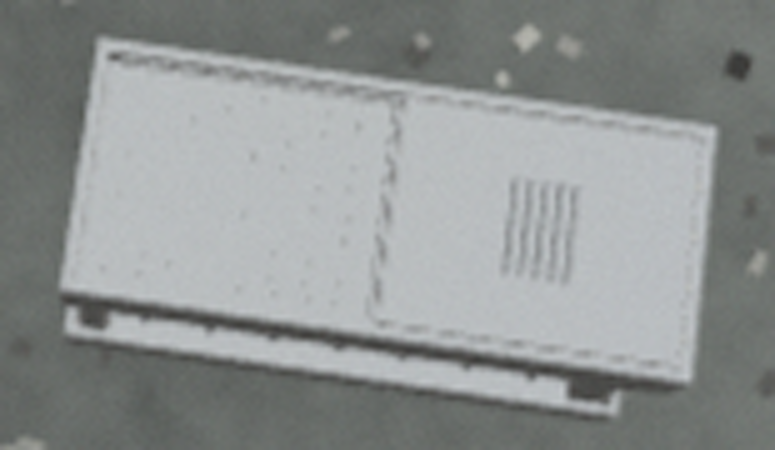

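View pics/t8.png

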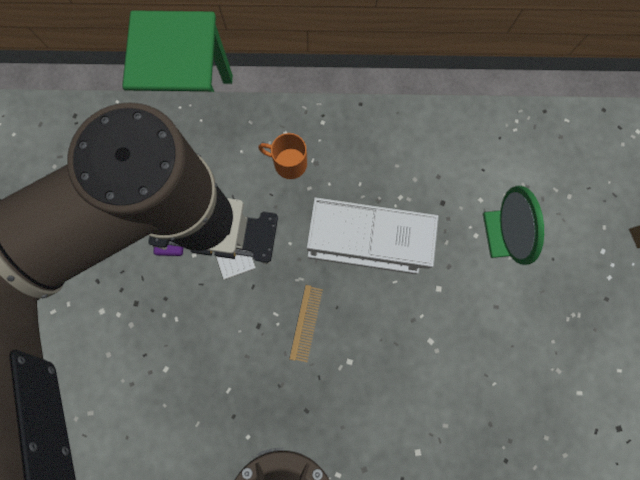

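The gap at the cover's right edge has closed to the faint uniform seam (crop px ~705), and the five lines moved about 2.7 mm past where they started. That means it is fully shut. The mug, comb, mirror, and other items are where they were.

```bash
python3 - <<'E'
from h import *
a=cv2.imread("pics/top0.png").astype(int); b=cv2.imread("pics/t8.png").astype(int)
for n,(x0,x1,y0,y1) in dict(mug=(255,315,125,185),comb=(285,325,280,365),mirror=(480,550,180,270),tumbler=(95,150,175,220)).items():
    print(n,np.abs(a-b)[y0:y1,x0:x1].mean().round(2),np.percentile(np.abs(a-b)[y0:y1,x0:x1],99))
print(r.close_job())
E
```

```text
mug 8.4 17.0
comb 9.5 16.0
mirror 7.97 15.0
tumbler 38.98 81.0
the job is handed in; nothing more can be done
None
```

The soap is in the well with the cover slid fully shut over it, and the job is handed in at about 21 s of the allowed 72 s.

- **Opening:** I found the rack top by touch at about 163 mm. I dragged the cover to its stop with closed fingertips, pressing about 6–10 N.
- **Soap:** I picked the cream bar off the saucer and laid it flat in the middle of the well. Both cameras showed it clear of the walls.
- **Shutting:** I slid the cover back at about 7–11 N until the fingertips slipped against its end stop. The last top view shows the gap at the end closed, with the cover about 2.7 mm further shut than it started.

**Bystanders:** The mug, comb and mirror look the same in the before and after pictures. The tumbler was hidden by the arm in the last view, so that comparison says nothing. It was never approached.

**Force spike:** When the soap met the well floor, one reading showed 17 N, pressed through the soap, before settling to about 3 N. That is just above the 16 N limit given for pressing on the rack. Every force reading taken on the cover was about 11 N or less.

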